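Snap the blanking cap onto the air manifold and hold it down

TASK

Slide the metal snap cap out of the open end of its wooden keeper, where two lips overhang it, and press it straight down over the bare nipple of the air manifold until it clicks. Keep pressing after the click until the rubber seal under the cap is squeezed all the way down, and finish like that: still holding the cap by its stem and still bearing down, not letting go. Leave the spray can and the glass jar standing where they are.

Things in the scene. Friction and masses are not known exactly. Their poses are not given: they have to be found in the camera images.
- cap: aluminium snap cap, about 80 g: upright round cup 38 mm across, 31 mm high, open below, with a round stem (18 mm diameter, black band) on top from 31 to 66 mm height: grip it by the stem. Origin: centre of the underside, z up. Its mouth is a lip 24.4 mm wide inside, 3 mm thick; the cavity is 27 mm deep, 31 mm wide. Its turn about z does not matter. Starts standing in the keeper
- keeper: fixed wooden channel on the bench, x = -85 to +66 mm, 54 mm wide; origin on the bench on its middle line. The cap stands on its 6 mm floor at x = 0 to +35 mm. From x = -40 mm on, two steel lips (underside 39.5, top 43.5 mm above the bench) cover the cup, leaving a 24 mm slot along x for the stem. Inside it is 42 mm wide. Closed at the +x end, open at the -x end
- keeper_apron (a point): point on the keeper's floor at x = -62 mm, 6 mm above the bench, on the bare apron outside the open end: with its centre here or further out the cap is clear of the lips and can be lifted
- manifold: fixed aluminium air manifold block, 150 mm along x, 56 mm wide, 45 mm high, on a steel foot plate 186 x 60 mm; origin on the bench below its middle. The bare steel nipple stands upright on its top at the middle, between a small round gauge (x = -52 mm, top 70 mm above the bench) and a square brass plug (x = +55 mm, top 59 mm)
- nipple_top (a point): centre of the nipple's top end, 73 mm above the bench. Cap's underside 8 mm below it: the lip meets the balls; pushing on takes up to about 10 to 15 N, then, 10 to 17 mm below it, the push drops suddenly (the click: the balls pull the cap down with up to about 12 N) onto the seal, 21 mm below it; squeezing the seal right down takes it to 25 mm below
- seat (a point): point on the nipple's axis at the top of the free rubber seal, 52 mm above the bench; z up. The nipple is 22 mm in diameter up to 13 mm above this point, tapering to 12 mm at 21 mm above it. Four sprung steel balls stand out of it to 28.8 mm across, centred 7.5 mm above this point. The cap's underside rests here before the seal is squeezed
- seal (a joint): how far the rubber seal is squeezed down, in metres: 0 when free, 0.004 when squeezed all the way (hard stop). It is a spring of about 3 N/mm, about 13 N at the stop. A cap that is clicked on but not pressed squeezes it by less than 0.0015
- spraycan: bystander: grey spray can with white cap, 58 mm in diameter, 189 mm high, upright at the far side of the bench; origin at the centre of its base
- jar: bystander: glass jar with steel lid, 64 mm in diameter, 90 mm high, upright at the far side of the bench; origin at the centre of its base
Not all that is in view belongs to the job. Several things have the shape of the cap; the one meant has the colours described above.

How it is judged:
On the way, in this order (a step that is already met when the one before it is completed fails the run):
1. the cap has been slid out from under the keeper's lips (horizontal distance between cap and keeper above 0.055 m), for 0.05 s.
2. the cap has clicked onto the nipple (z of cap in the frame of seat below 0.0015 m and horizontal distance between cap and seat below 0.003 m and angle between the z axis of cap and the z axis of seat, either way round below 0.08 rad), for 0.1 s.
At the end, for the whole second after the job is handed in: The cap sits upright on the nipple (within 3 mm of its axis and 0.08 rad of upright), clicked on, with the seal squeezed by more than 3 mm of its 4 mm, the fingers still on the cap and pressing it, and everything still, through the last second (value of joint seal above 0.003 m and z of cap in the frame of seat below -0.002 m and horizontal distance between cap and seat below 0.003 m and angle between cap's own z axis and vertical below 0.08 rad and contact force between the fingers and cap above 2 N and linear speed of cap below 0.02 m/s); the arm keeps its last pose, push and grip.
It fails at once if the spray can is knocked over or pushed away (distance of spraycan from where it was at the start of the episode above 0.03 m or angle between spraycan's own z axis and vertical above 0.5 rad).
It fails at once if the jar is knocked over or pushed away (distance of jar from where it was at the start of the episode above 0.03 m or angle between jar's own z axis and vertical above 0.5 rad).
It also fails if it takes over 58 s, if anything falls off the work surface, if the arm or the gripper's body presses on something with over 40 N, if the wrist force passes 120 N, or if a joint passes its speed limit or range.

ROBOT

A 6-joint arm with a two-finger parallel gripper is mounted at the origin on the work surface. World frame = base frame: x ahead of the robot, y to its left, z up, the work surface at z = 0. Lengths are in m, angles in rad, forces in N, time in s.
With the tool pointing down it reaches from about 0.275 to 0.825 m from the base axis. Payload 5.2 kg.
Tool frame: the origin (TCP) lies on the centre line of the jaws, within the pads' length; the fingertips stand 11 mm ahead of it and the grasp point (between the pads) lies 8 mm behind it; z points along the fingers, y is the line along which they close (so a half turn about z gives the same grasp; the last joint's range is limited). The gripper opens to 93 mm and grips with 3 to 60 N. Pads are 15 mm wide; open, the fingers measure 128 mm over their backs; the gripper's body (75 mm by 188 mm) begins 65 mm behind the grasp point.
Start: joints at [-1.415, 0.259, 1.535, -0, 1.348, -0.203], TCP at [0.193, -0.515, 0.23] pointing down, gripper open.
Joint ranges: [-3.14, 3.14], [-0.91, 2.08], [0.19, 2.58], [-1.22, 4.36], [0.22, 2.71], [-3.12, 3.12]. Speed limits (rad/s): [2.57, 2.57, 3.14, 3.14, 3.14, 3.14].

INTERFACE

Orientations are given as a unit quaternion [x, y, z, w].
In Python, from cell import * gives the robot as it stands. The module is installed in compiled form; this text tells all that it offers.
- The arm moves only by the tool move_arm, never from a script. Its argument "motion" is a list of rows, each an object of numbers: "tx", "ty", "tz": the shift along the world's x, y, z in mm; "roll": the turn about the world's z in rad. A call has exactly 5 rows; each row is the pose to reach, as a shift and turn from the pose commanded when the call began; what a row does not reach only later rows make up. A row lasts 1/8 s, in which the tool goes at most 62.5 mm and 10.7 degrees, less where a joint would pass 70% of its speed; a pose out of reach is approached as far as the arm can. A call with a gripper value outside its range is refused whole. "jaw" is the finger opening in mm, from 0 to 93, set as the call begins (left out, the last holds). The fingers move at their own pace and stop on an object; the grip force is fixed at half the most. Time passes only in rows, so rows that repeat a pose let the fingers close, or fill a call up. It gives the time, the measured TCP pose, the force, the opening and the grip force at its end, in the units of the state.
- read_state(): the state, without advancing time (a new reading comes with each control period).
- capture(name): name is "scene" or "side" or "wrist"; returns (picture, depth): 384x512x3 uint8, red, green, blue; 384x512 float32, m along the optical axis (not along the pixel's ray), 0 where there is no reading.
- camera_model(name): a dict with "fx", "fy", "cx", "cy" (pixels), "extrinsics" (4x4, takes a point from world to camera coordinates); the wrist camera has in their place "hand_eye" (4x4, takes a point from camera to tool coordinates, whose origin is the TCP and whose axes are the flange's). Camera axes: x right, y down, z forward; pixel columns grow to the right and rows downward; lengths in m; the calibration is good to about 2 mm. A picture is of the moment at which its call begins: read the wrist's pose just before it. camera_model takes no time and is no camera call.
- finish_job(): hands the job in; it is judged then, once.
The state is a dict: "time_s": time; "q": joint angles; "qd": joint speeds; "effort": joint torques, N m; "eef_pos": TCP position; "orientation": TCP orientation; "wrist_force": force on the tool from outside, world axes, zero at the start; "wrist_torque": the same for the moment, N m; "opening": finger opening in m; "grip_force": force on a finger pad.
Only numpy, scipy, OpenCV 4.12 (cv2) and the standard library are available. Lean on these libraries where they do the work, as an engineer would, in place of code of your own. Each camera call takes 0.05 s, during which the arm holds its last target. There are 200 camera calls.

## Working session

There is one attempt and no reset: what is moved stays moved. The work goes in short steps, Python scripts to look and compute and a tool call to move; the robot and the scene stay as the last step left them, time stands still between calls to the robot, and variables do not carry over. Pictures are saved under pics/ and viewed, at most 10 in all, crops included, and the job is handed in when it is done.

Besides the shell and the picture viewer there is one more tool, called by a JSON object that holds its "api" and its "payload". move_arm: Moves the arm, as the interface text tells. Its arguments: {"type":"object","properties":{"motion":{"type":"array","items":{"type":"object","properties":{"tx":{"type":"number"},"ty":{"type":"number"},"tz":{"type":"number"},"roll":{"type":"number"}}}},"jaw":{"type":"number"}},"required":["motion"]}

```bash
mkdir -p pics
cat > h.py <<'E'
from cell import *
import numpy as np, cv2
def snap(n,tag):
    s=read_state(); p,d=capture(n); cv2.imwrite(f'pics/{tag}.png',p[:,:,::-1]); np.savez(f'pics/{tag}.npz',p=p,d=d,pos=s['eef_pos'],q=s['orientation']); return p,d
def cloud(n,tag):
    z=np.load(f'pics/{tag}.npz'); d=z['d']; m=camera_model(n)
    v,u=np.mgrid[:384,:512]; P=np.stack([(u-m['cx'])/m['fx']*d,(v-m['cy'])/m['fy']*d,d,np.ones_like(d)],-1)
    if n=='wrist':
        from scipy.spatial.transform import Rotation as R
        T=np.eye(4);T[:3,:3]=R.from_quat(z['q']).as_matrix();T[:3,3]=z['pos'];T=T@np.array(m['hand_eye'])
    else: T=np.linalg.inv(np.array(m['extrinsics']))
    W=(P@T.T)[...,:3]; W[d==0]=np.nan; return W
E
python3 - <<'E'
from h import *
a,_=snap('scene','s1'); b,_=snap('side','d1'); 
print(read_state())
for n in('scene','side'):
    m=camera_model(n);T=np.linalg.inv(np.array(m['extrinsics']));print(n,m['fx'],T.round(3).tolist())
print(camera_model('wrist'))
E
```

```text
{'time_s': 0.1, 'q': array([-1.41479614e+00,  2.59279689e-01,  1.53592655e+00, -6.26031460e-06,
        1.34796218e+00, -2.02814247e-01]), 'qd': array([-0.00105387, -0.00120192, -0.00332347,  0.00014674, -0.00056167,
        0.0018845 ]), 'effort': array([ 2.52827907e-03, -4.38209367e+01, -2.84643352e+01,  7.21948897e-02,
        3.62493005e-02, -4.94627375e-05]), 'eef_pos': array([ 0.19308327, -0.51452456,  0.22891455]), 'orientation': array([ 9.83949217e-01,  1.78446962e-01,  1.53889393e-05, -7.87738754e-04]), 'wrist_force': array([-0.7901923 , -0.473804  ,  0.43457497]), 'wrist_torque': array([-0.01823543,  0.05388281,  0.01757578]), 'grip_force': 0.0, 'opening': 0.09307618905897215}
scene 423.8188878598733 [[0.111, 0.722, -0.683, 1.271], [0.994, -0.072, 0.085, -0.061], [0.012, -0.688, -0.725, 0.766], [0.0, 0.0, 0.0, 1.0]]
side 386.6875232018732 [[0.967, -0.179, 0.181, 0.507], [-0.254, -0.731, 0.633, -0.467], [0.019, -0.658, -0.752, 0.61], [0.0, 0.0, 0.0, 1.0]]
{'fx': 317.8564333737999, 'fy': 317.8564333737999, 'cx': 255.0752891627131, 'cy': 191.35824803954466, 'hand_eye': array([[ 6.30230317e-04, -9.70214536e-01, -2.42246481e-01,
         6.67817411e-02],
       [ 9.99999566e-01,  7.77735130e-04, -5.13278391e-04,
        -5.34697755e-05],
       [ 6.86393754e-04, -2.42246052e-01,  9.70214605e-01,
        -1.54635850e-01],
       [ 0.00000000e+00,  0.00000000e+00,  0.00000000e+00,
         1.00000000e+00]])}
```

View pics/s1.png

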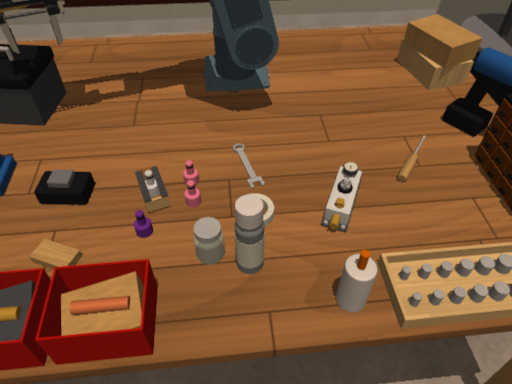

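View pics/d1.png

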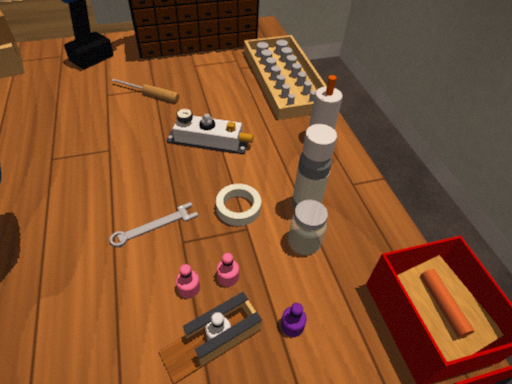

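The scene view shows the keeper at about (152,188), with the silver cap stem at (151,178), and the manifold at (345,195), with the nipple at about (345,185). In the side view, the cap stem is at (217,322), the keeper's bare apron is at (180,352), and the nipple is at (208,122).

Run:
```python
from h import *
a=cv2.imread('pics/d1.png');b=cv2.imread('pics/s1.png')
r=lambda i,x,y,w,h:cv2.resize(i[y:y+h,x:x+w],(400,300),interpolation=cv2.INTER_CUBIC)
cv2.imwrite('pics/c1.png',np.vstack([np.hstack([r(a,150,280,132,99),r(a,155,95,120,90)]),np.hstack([r(b,110,155,100,75),r(b,300,150,100,75)])]))
for n,t in(('side','d1'),('scene','s1')):
    W=cloud(n,t)
    for c,lo,hi,nm in(((.45,-.3),.038,.048,'lips'),((.45,-.3),.06,.085,'stem'),((.4,.15),.041,.049,'mantop'),((.4,.15),.0715,.08,'nip')):
        pass
    for nm,px in {'side':dict(stem=(217,318),lipA=(215,314),lipB=(230,340),nip=(208,119),pl=(231,127),ga=(184,116)),'scene':dict(stem=(151,174),nip=(346,184),pl=(340,203),ga=(351,167))}[n].items():
        print(n,nm,W[px[1]-2:px[1]+3:2,px[0]-2:px[0]+3:2].round(3).reshape(-1,3).tolist()[::2])
```

```text
side stem [[0.533, -0.237, 0.072], [0.538, -0.238, 0.071], [0.535, -0.241, 0.072], [0.531, -0.243, 0.072], [0.537, -0.245, 0.073]]
side lipA [[0.533, -0.217, 0.04], [0.538, -0.22, 0.044], [0.533, -0.234, 0.071], [0.53, -0.237, 0.071], [0.535, -0.238, 0.072]]
side lipB [[0.546, -0.262, 0.043], [0.552, -0.262, 0.039], [0.548, -0.264, 0.039], [0.545, -0.264, 0.033], [0.551, -0.263, 0.025]]
side nip [[0.606, 0.209, 0.073], [0.616, 0.216, 0.066], [0.61, 0.21, 0.067], [0.605, 0.207, 0.064], [0.614, 0.206, 0.063]]
side pl [[0.652, 0.188, 0.059], [0.662, 0.189, 0.057], [0.656, 0.182, 0.057], [0.651, 0.184, 0.051], [0.66, 0.182, 0.051]]
side ga [[0.557, 0.239, 0.068], [0.565, 0.236, 0.069], [0.56, 0.23, 0.068], [0.555, 0.227, 0.067], [0.563, 0.224, 0.067]]
scene stem [[0.534, -0.238, 0.073], [0.505, -0.236, 0.045], [0.538, -0.234, 0.07], [0.54, -0.239, 0.066], [0.478, -0.244, 0.005]]
scene nip [[0.612, 0.209, 0.073], [0.611, 0.219, 0.071], [0.614, 0.214, 0.068], [0.616, 0.21, 0.064], [0.618, 0.218, 0.065]]
scene pl [[0.658, 0.186, 0.061], [0.656, 0.196, 0.057], [0.663, 0.189, 0.06], [0.663, 0.186, 0.053], [0.664, 0.195, 0.054]]
scene ga [[0.553, 0.237, 0.069], [0.554, 0.246, 0.069], [0.562, 0.239, 0.07], [0.569, 0.232, 0.071], [0.57, 0.242, 0.071]]
```

View pics/c1.png

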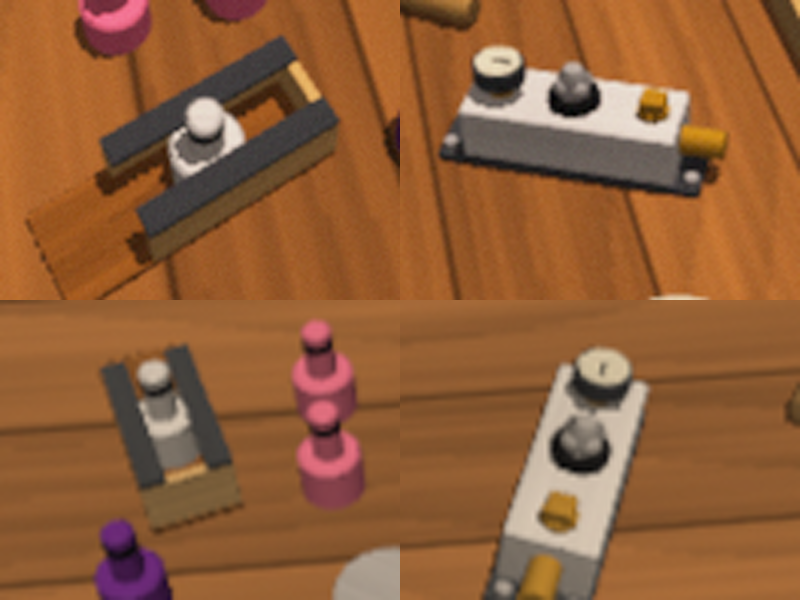

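The crop confirms the layout. The keeper's open end faces the robot and the stem sits in the slot. The nipple stands between the gauge and the plug.

Run:
```python
from h import *
for n,t in(('side','d1'),('scene','s1')):
    W=cloud(n,t);x,y,z=W[...,0],W[...,1],W[...,2]
    def sel(c,r,lo,hi): return W[(np.hypot(x-c[0],y-c[1])<r)&(z>lo)&(z<hi)]
    for nm,c,r,lo,hi in(('lips',(.53,-.24),.1,.041,.047),('stem',(.534,-.239),.02,.0695,.08),('man',(.61,.21),.11,.043,.048),('nip',(.61,.21),.015,.07,.08)):
        P=sel(c,r,lo,hi)
        if len(P)<4: print(nm,len(P)); continue
        q=cv2.minAreaRect((P[:,:2]*1000).astype(np.float32)); print(n,nm,len(P),P.mean(0).round(4),q)
    P=W[(z>.08)&(z<.2)&(x>.5)&(x<.9)&(abs(y)<.2)]; print('tall',P.min(0).round(3),P.max(0).round(3))
    P=W[(z>.15)&(z<.2)&(x>.5)&(x<.9)&(abs(y)<.25)]; print('can',P.mean(0).round(3))
```

```text
side lips 1387 [ 0.5405 -0.2377  0.0428] ((532.3636474609375, -204.7646484375), (107.76779174804688, 125.78931427001953), 15.578744888305664)
side stem 106 [ 0.5341 -0.2409  0.0712] ((534.0916137695312, -240.86953735351562), (16.91803550720215, 15.80738639831543), 78.04438781738281)
side man 568 [0.6077 0.2075 0.0443] ((606.5513916015625, 215.076904296875), (56.521358489990234, 147.70565795898438), 63.78473663330078)
side nip 22 [0.6064 0.2148 0.0718] ((606.7338256835938, 214.95655822753906), (11.473906517028809, 14.454727172851562), 25.350740432739258)
tall [ 0.699 -0.134  0.08 ] [0.896 0.2   0.191]
can [ 0.762 -0.022  0.177]
scene lips 442 [ 0.544  -0.2367  0.0438] ((531.9535522460938, -204.7273406982422), (110.927001953125, 130.142333984375), 14.76288890838623)
scene stem 31 [ 0.5359 -0.2414  0.0717] ((535.6019897460938, -241.33226013183594), (13.975765228271484, 15.588212013244629), 41.71281814575195)
scene man 680 [0.6176 0.2105 0.0451] ((607.0772705078125, 214.55905151367188), (55.313377380371094, 150.860107421875), 63.892799377441406)
scene nip 25 [0.6084 0.2145 0.0723] ((607.6179809570312, 213.9071807861328), (12.712135314941406, 13.817831993103027), 16.356964111328125)
tall [ 0.699 -0.134  0.08 ] [0.9   0.197 0.193]
can [ 0.78  -0.006  0.179]
```

{"api": "move_arm", "payload": {"motion": [{"tx": 45, "ty": 35, "tz": 0, "roll": 0}, {"tx": 90, "ty": 70, "tz": 0, "roll": 0}, {"tx": 135, "ty": 105, "tz": 0, "roll": 0}, {"tx": 180, "ty": 140, "tz": 0, "roll": 0}, {"tx": 225, "ty": 175, "tz": 0, "roll": 0}]}}

```text
time_s: 0.72
eef_pos: [0.4193, -0.3385, 0.2293]
orientation: [0.984, 0.178, -0.0, -0.0]
wrist_force: [0.3, -0.1, -0.6]
opening: 0.0927
grip_force: 0.0
```

{"api": "move_arm", "payload": {"motion": [{"tx": 40, "ty": 33, "tz": -10, "roll": 0}, {"tx": 80, "ty": 66, "tz": -30, "roll": 0}, {"tx": 116, "ty": 99, "tz": -50, "roll": 0}, {"tx": 116, "ty": 99, "tz": -60, "roll": 0}, {"tx": 116, "ty": 99, "tz": -60, "roll": 0}]}}

```text
time_s: 1.35
eef_pos: [0.5332, -0.2407, 0.1684]
orientation: [0.984, 0.179, -0.001, -0.001]
wrist_force: [0.1, -0.7, -0.4]
opening: 0.0928
grip_force: 0.0
```

Run:
```python
from h import *
snap('wrist','w1'); W=cloud('wrist','w1');x,y,z=W[...,0],W[...,1],W[...,2]
s=read_state();print(s['eef_pos'].round(4),s['orientation'].round(3),s['time_s'])
c=(.534,-.241)
P=W[(np.hypot(x-c[0],y-c[1])<.02)&(z>.069)&(z<.08)];print('stem',P.mean(0),len(P),cv2.minAreaRect((P[:,:2]*1000).astype(np.float32)),cv2.minEnclosingCircle((P[:,:2]*1000).astype(np.float32)))
P=W[(np.hypot(x-c[0],y-c[1])<.09)&(z>.040)&(z<.047)];print('lips',len(P))
b=np.where(((z>.040)&(z<.047))[...,None],255,0).astype(np.uint8)
n,l,st,ce=cv2.connectedComponentsWithStats(b)
for i in range(1,n):
    if st[i,4]>300:
        Q=W[l==i];print(st[i],Q.mean(0).round(4),cv2.minAreaRect((Q[:,:2]*1000).astype(np.float32)))
```

```text
[ 0.5334 -0.2415  0.1694] [ 0.984  0.178 -0.001 -0.   ] 1.4
stem [ 0.53487094 -0.24028605  0.07122682] 358 ((534.5608520507812, -240.4073944091797), (17.45121955871582, 17.274072647094727), 39.009986877441406) ((534.42578125, -240.19989013671875), 9.034849166870117)
lips 3950
[ 225  116   22  117 1954] [ 0.5382 -0.2189  0.0431] ((535.6685180664062, -219.60989379882812), (106.29688262939453, 15.411242485046387), 17.2692813873291)
[ 266  119   26  116 1950] [ 0.5497 -0.256   0.0431] ((547.4871826171875, -256.7667236328125), (106.1052017211914, 15.176482200622559), 17.466676712036133)
[ 398  219   56   48 1354] [ 0.539  -0.4066  0.044 ] ((540.2262573242188, -408.6759338378906), (37.72571563720703, 42.44569778442383), 74.69770812988281)
```

View pics/w1.png

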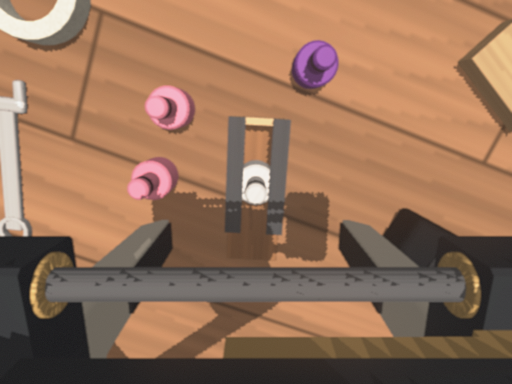

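The wrist view shows the stem at (256,190) between the dark lips. The pink caps on the left at (143,187) are clear of the fingers. Keeper yaw is 0.303 rad and its origin is about (0.529,-0.242). The cap sits 6 mm along the keeper and is centred sideways.

{"api": "move_arm", "payload": {"motion": [{"tx": 1, "ty": 0, "tz": -10, "roll": -0.055}, {"tx": 1, "ty": 0, "tz": -35, "roll": -0.055}, {"tx": 1, "ty": 0, "tz": -65, "roll": -0.055}, {"tx": 1, "ty": 0, "tz": -90, "roll": -0.055}, {"tx": 1, "ty": 0, "tz": -100, "roll": -0.055}], "jaw": 45}}

```text
time_s: 2.02
eef_pos: [0.534, -0.2421, 0.0691]
orientation: [0.989, 0.15, -0.0, -0.0]
wrist_force: [-0.8, -0.6, -1.0]
opening: 0.0484
grip_force: 0.0
```

{"api": "move_arm", "payload": {"motion": [{"tz": -5}, {"tz": -9}, {"tz": -9}, {"tz": -9}, {"tz": -9}]}}

```text
validation failed for argument at $.mo...
```

{"api": "move_arm", "payload": {"motion": [{"tz": 0}, {"tz": 0}, {"tz": 0}, {"tz": 0}, {"tz": 0}], "jaw": 5}}

```text
validation failed for argument at $.mo...
```

{"api": "move_arm", "payload": {"motion": [{"tx": 0, "ty": 0, "tz": -5, "roll": 0}, {"tx": 0, "ty": 0, "tz": -9, "roll": 0}, {"tx": 0, "ty": 0, "tz": -9, "roll": 0}, {"tx": 0, "ty": 0, "tz": -9, "roll": 0}, {"tx": 0, "ty": 0, "tz": -9, "roll": 0}]}}

```text
time_s: 2.65
eef_pos: [0.5354, -0.241, 0.0611]
orientation: [0.988, 0.151, 0.0, 0.0]
wrist_force: [-0.2, -0.2, -0.4]
opening: 0.0448
grip_force: 0.0
```

{"api": "move_arm", "payload": {"motion": [{"tx": 0, "ty": 0, "tz": 0, "roll": 0}, {"tx": 0, "ty": 0, "tz": 0, "roll": 0}, {"tx": 0, "ty": 0, "tz": 0, "roll": 0}, {"tx": 0, "ty": 0, "tz": 0, "roll": 0}, {"tx": 0, "ty": 0, "tz": 0, "roll": 0}], "jaw": 5}}

```text
time_s: 3.28
eef_pos: [0.5351, -0.2409, 0.0605]
orientation: [0.988, 0.151, -0.0, -0.0]
wrist_force: [-0.3, -0.4, -0.5]
opening: 0.0174
grip_force: 30.0
```

{"api": "move_arm", "payload": {"motion": [{"tx": -2, "ty": -0.6, "tz": 1, "roll": 0}, {"tx": -10, "ty": -3.1, "tz": 1, "roll": 0}, {"tx": -20, "ty": -6.3, "tz": 1, "roll": 0}, {"tx": -30, "ty": -9.4, "tz": 1, "roll": 0}, {"tx": -36, "ty": -11.3, "tz": 1, "roll": 0}]}}

```text
time_s: 3.9
eef_pos: [0.4982, -0.2526, 0.0617]
orientation: [0.989, 0.151, -0.0, -0.0]
wrist_force: [-0.4, -0.8, -0.7]
opening: 0.0174
grip_force: 30.0
```

{"api": "move_arm", "payload": {"motion": [{"tx": -10, "ty": -3.1, "tz": 0, "roll": 0}, {"tx": -20, "ty": -6.3, "tz": 0, "roll": 0}, {"tx": -30, "ty": -9.4, "tz": 0, "roll": 0}, {"tx": -40, "ty": -12.5, "tz": 0, "roll": 0}, {"tx": -40, "ty": -12.5, "tz": 0, "roll": 0}]}}

```text
time_s: 4.53
eef_pos: [0.4584, -0.265, 0.0617]
orientation: [0.989, 0.151, -0.0, -0.0]
wrist_force: [0.4, -0.5, -0.8]
opening: 0.0175
grip_force: 30.0
```

{"api": "move_arm", "payload": {"motion": [{"tx": 0, "ty": 0, "tz": 20, "roll": 0}, {"tx": 0, "ty": 0, "tz": 55, "roll": 0}, {"tx": 0, "ty": 0, "tz": 90, "roll": 0}, {"tx": 0, "ty": 0, "tz": 118, "roll": 0}, {"tx": 0, "ty": 20, "tz": 128, "roll": 0}]}}

```text
time_s: 5.15
eef_pos: [0.4602, -0.2456, 0.1914]
orientation: [0.989, 0.151, 0.001, 0.001]
wrist_force: [-0.7, -0.2, -0.8]
opening: 0.0172
grip_force: 30.0
```

{"api": "move_arm", "payload": {"motion": [{"tx": 10, "ty": 45, "tz": 0, "roll": 0}, {"tx": 20, "ty": 90, "tz": 0, "roll": 0}, {"tx": 30, "ty": 135, "tz": 0, "roll": 0}, {"tx": 45, "ty": 180, "tz": 0, "roll": 0}, {"tx": 60, "ty": 225, "tz": 0, "roll": 0}]}}

```text
time_s: 5.78
eef_pos: [0.5183, -0.0168, 0.1887]
orientation: [0.988, 0.152, -0.001, -0.001]
wrist_force: [0.7, -0.4, -1.0]
opening: 0.0173
grip_force: 30.0
```

{"api": "move_arm", "payload": {"motion": [{"tx": 20, "ty": 50, "tz": 0, "roll": 0}, {"tx": 40, "ty": 100, "tz": 0, "roll": 0}, {"tx": 60, "ty": 150, "tz": 0, "roll": 0}, {"tx": 78, "ty": 195, "tz": 0, "roll": 0}, {"tx": 88, "ty": 225, "tz": 0, "roll": 0}]}}

```text
time_s: 6.4
eef_pos: [0.606, 0.2088, 0.1881]
orientation: [0.988, 0.152, -0.001, -0.0]
wrist_force: [0.8, -0.1, -0.8]
opening: 0.0172
grip_force: 30.0
```

{"api": "move_arm", "payload": {"motion": [{"tx": 0, "ty": 5, "tz": 0, "roll": 0}, {"tx": 0, "ty": 9, "tz": -10, "roll": 0}, {"tx": 0, "ty": 9, "tz": -25, "roll": 0}, {"tx": 0, "ty": 9, "tz": -30, "roll": 0}, {"tx": 0, "ty": 9, "tz": -30, "roll": 0}]}}

```text
time_s: 7.02
eef_pos: [0.6067, 0.2133, 0.1588]
orientation: [0.989, 0.151, -0.001, 0.0]
wrist_force: [0.1, 0.2, -0.2]
opening: 0.0175
grip_force: 30.0
```

Run:
```python
from h import *
for n,t in(('side','d2'),('scene','s2'),('wrist','w2')):
    snap(n,t)
s=read_state();print(s['time_s'],s['eef_pos'].round(4))
a=cv2.imread('pics/d2.png');b=cv2.imread('pics/s2.png');c=cv2.imread('pics/w2.png')
r=lambda i,x,y,w,h:cv2.resize(i[y:y+h,x:x+w],(400,300),interpolation=cv2.INTER_CUBIC)
cv2.imwrite('pics/c2.png',np.vstack([np.hstack([r(a,155,75,120,90),r(b,295,120,120,90)]),np.hstack([r(c,0,0,512,384),r(c,190,100,132,99)])]))
```

```text
7.175 [0.6075 0.2139 0.1601]
```

View pics/c2.png

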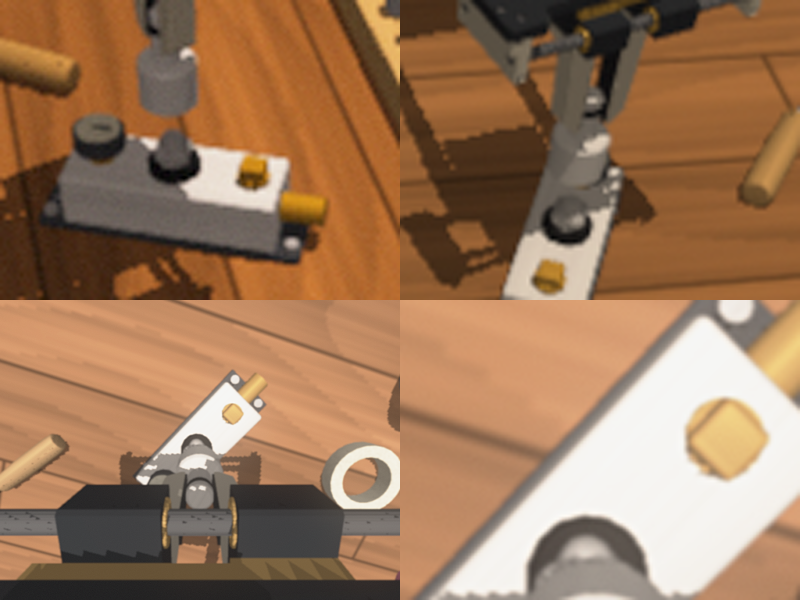

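The cap is held upright about 30 mm above the nipple. In the composite the cup is at (167,82) in the side view and the nipple at (173,150). Next I'll compare the two axes within each camera.

Run:
```python
from h import *
from scipy.optimize import least_squares as ls
def fit(P,r):
    f=lambda c:np.hypot(P[:,0]-c[0],P[:,1]-c[1])-r
    o=ls(f,P[:,:2].mean(0),loss='soft_l1',f_scale=.001); return (o.x*1000).round(1),len(P),round(1000*np.median(abs(f(o.x))),2)
for n,t,t0 in(('side','d2','d1'),('scene','s2','s1'),('wrist','w2','w2')):
    W=cloud(n,t);x,y,z=W[...,0],W[...,1],W[...,2]; r=np.hypot(x-.607,y-.214)<.026
    for lo,hi in((.106,.132),(.106,.118),(.12,.132)): 
        P=W[r&(z>lo)&(z<hi)]; 
        if len(P)>5: print(n,'cup',lo,fit(P,.019))
    P=W[r&(z>.09)&(z<.14)]; print(P[:,2].min() if len(P) else None)
    W=cloud(n,t0);x,y,z=W[...,0],W[...,1],W[...,2]; r=np.hypot(x-.607,y-.2145)<.016
    P=W[r&(z>.0715)&(z<.077)]
    if len(P)>5: print('top',P.mean(0).round(4),cv2.minAreaRect((P[:,:2]*1000).astype(np.float32))[:2])
    P=W[r&(z>.053)&(z<.064)]
    if len(P)>5: print('cyl',fit(P,.011))
```

```text
side cup 0.106 (array([605.8, 213.7]), 189, np.float64(0.56))
side cup 0.106 (array([605.8, 213.8]), 85, np.float64(0.51))
side cup 0.12 (array([605.8, 213.5]), 94, np.float64(0.55))
0.10215411552676246
top [0.6071 0.2133 0.0725] ((607.3842163085938, 214.11990356445312), (11.498717308044434, 11.842890739440918))
cyl (array([606.7, 215.4]), 48, np.float64(1.12))
scene cup 0.106 (array([605.2, 212.3]), 150, np.float64(0.72))
scene cup 0.106 (array([605.1, 212.3]), 67, np.float64(0.69))
scene cup 0.12 (array([605.4, 212.3]), 73, np.float64(0.64))
0.10253641010425629
top [0.6078 0.2139 0.0732] ((607.8806762695312, 214.5250701904297), (10.284481048583984, 11.187037467956543))
cyl (array([607.3, 214.7]), 36, np.float64(1.04))
wrist cup 0.106 (array([606.7, 213.8]), 481, np.float64(0.09))
wrist cup 0.106 (array([606.7, 213.8]), 196, np.float64(0.09))
wrist cup 0.12 (array([606.7, 213.7]), 250, np.float64(0.09))
0.10374013729158801
cyl (array([608.5, 217.3]), 105, np.float64(0.9))
```

{"api": "move_arm", "payload": {"motion": [{"tx": 1.5, "ty": 1.5, "tz": -5, "roll": 0}, {"tx": 1.5, "ty": 1.5, "tz": -15, "roll": 0}, {"tx": 1.5, "ty": 1.5, "tz": -25, "roll": 0}, {"tx": 1.5, "ty": 1.5, "tz": -32, "roll": 0}, {"tx": 1.5, "ty": 1.5, "tz": -32, "roll": 0}]}}

```text
time_s: 7.8
eef_pos: [0.6081, 0.2156, 0.1265]
orientation: [0.988, 0.151, -0.001, 0.0]
wrist_force: [-0.4, 0.6, 0.3]
opening: 0.0174
grip_force: 30.0
```

{"api": "move_arm", "payload": {"motion": [{"tx": 0, "ty": 0, "tz": -2, "roll": 0}, {"tx": 0, "ty": 0, "tz": -4, "roll": 0}, {"tx": 0, "ty": 0, "tz": -6, "roll": 0}, {"tx": 0, "ty": 0, "tz": -6, "roll": 0}, {"tx": 0, "ty": 0, "tz": -6, "roll": 0}]}}

```text
time_s: 8.43
eef_pos: [0.6087, 0.2157, 0.1218]
orientation: [0.988, 0.151, 0.0, 0.0]
wrist_force: [-0.1, -0.2, -0.1]
opening: 0.0172
grip_force: 30.0
```

{"api": "move_arm", "payload": {"motion": [{"tx": 0, "ty": 0, "tz": -1, "roll": 0}, {"tx": 0, "ty": 0, "tz": -2, "roll": 0}, {"tx": 0, "ty": 0, "tz": -3, "roll": 0}, {"tx": 0, "ty": 0, "tz": -3, "roll": 0}, {"tx": 0, "ty": 0, "tz": -3, "roll": 0}]}}

```text
time_s: 9.05
eef_pos: [0.6085, 0.2159, 0.1187]
orientation: [0.988, 0.151, -0.0, -0.0]
wrist_force: [-0.8, 0.5, -0.2]
opening: 0.0171
grip_force: 30.0
```

{"api": "move_arm", "payload": {"motion": [{"tx": 0, "ty": 0, "tz": -1, "roll": 0}, {"tx": 0, "ty": 0, "tz": -2, "roll": 0}, {"tx": 0, "ty": 0, "tz": -2, "roll": 0}, {"tx": 0, "ty": 0, "tz": -2, "roll": 0}, {"tx": 0, "ty": 0, "tz": -2, "roll": 0}]}}

```text
time_s: 9.68
eef_pos: [0.6089, 0.2162, 0.1179]
orientation: [0.988, 0.151, 0.001, -0.0]
wrist_force: [-2.4, 0.9, 6.8]
opening: 0.0171
grip_force: 30.0
```

{"api": "move_arm", "payload": {"motion": [{"tx": -0.5, "ty": 0, "tz": -1, "roll": 0}, {"tx": -0.5, "ty": 0, "tz": -2, "roll": 0}, {"tx": -0.5, "ty": 0, "tz": -2, "roll": 0}, {"tx": -0.5, "ty": 0, "tz": -2, "roll": 0}, {"tx": -0.5, "ty": 0, "tz": -2, "roll": 0}]}}

```text
time_s: 10.3
eef_pos: [0.6092, 0.2162, 0.1171]
orientation: [0.988, 0.151, 0.002, -0.0]
wrist_force: [-2.3, 1.4, 12.0]
opening: 0.0175
grip_force: 30.0
```

{"api": "move_arm", "payload": {"motion": [{"tx": 0, "ty": 0, "tz": -1, "roll": 0}, {"tx": 0, "ty": 0, "tz": -2, "roll": 0}, {"tx": 0, "ty": 0, "tz": -3, "roll": 0}, {"tx": 0, "ty": 0, "tz": -3, "roll": 0}, {"tx": 0, "ty": 0, "tz": -3, "roll": 0}]}}

```text
time_s: 10.92
eef_pos: [0.608, 0.2159, 0.1114]
orientation: [0.988, 0.151, -0.0, -0.0]
wrist_force: [-0.7, 2.3, -0.8]
opening: 0.0173
grip_force: 30.0
```

{"api": "move_arm", "payload": {"motion": [{"tx": 0, "ty": 0, "tz": -1, "roll": 0}, {"tx": 0, "ty": 0, "tz": -3, "roll": 0}, {"tx": 0, "ty": 0, "tz": -5, "roll": 0}, {"tx": 0, "ty": 0, "tz": -5, "roll": 0}, {"tx": 0, "ty": 0, "tz": -5, "roll": 0}]}}

```text
time_s: 11.55
eef_pos: [0.6079, 0.2157, 0.1064]
orientation: [0.988, 0.151, -0.0, -0.0]
wrist_force: [-1.7, 2.1, -2.1]
opening: 0.0169
grip_force: 30.0
```

{"api": "move_arm", "payload": {"motion": [{"tx": 0, "ty": 0, "tz": -1, "roll": 0}, {"tx": 0, "ty": 0, "tz": -2, "roll": 0}, {"tx": 0, "ty": 0, "tz": -3, "roll": 0}, {"tx": 0, "ty": 0, "tz": -3, "roll": 0}, {"tx": 0, "ty": 0, "tz": -3, "roll": 0}]}}

```text
time_s: 12.18
eef_pos: [0.6086, 0.2157, 0.1047]
orientation: [0.988, 0.151, 0.001, 0.0]
wrist_force: [-2.8, 0.7, 6.0]
opening: 0.0171
grip_force: 30.0
```

{"api": "move_arm", "payload": {"motion": [{"tx": 0, "ty": 0, "tz": -1, "roll": 0}, {"tx": 0, "ty": 0, "tz": -2, "roll": 0}, {"tx": 0, "ty": 0, "tz": -3, "roll": 0}, {"tx": 0, "ty": 0, "tz": -3, "roll": 0}, {"tx": 0, "ty": 0, "tz": -3, "roll": 0}]}}

```text
time_s: 12.8
eef_pos: [0.6087, 0.2158, 0.1028]
orientation: [0.988, 0.151, 0.001, 0.0]
wrist_force: [-4.1, -0.4, 11.7]
opening: 0.0175
grip_force: 30.0
```

{"api": "move_arm", "payload": {"motion": [{"tx": 0, "ty": 0, "tz": -1, "roll": 0}, {"tx": 0, "ty": 0, "tz": -2, "roll": 0}, {"tx": 0, "ty": 0, "tz": -2, "roll": 0}, {"tx": 0, "ty": 0, "tz": -2, "roll": 0}, {"tx": 0, "ty": 0, "tz": -2, "roll": 0}]}}

```text
time_s: 13.42
eef_pos: [0.6089, 0.216, 0.1022]
orientation: [0.988, 0.151, 0.002, 0.0]
wrist_force: [-7.6, 1.5, 18.6]
opening: 0.0172
grip_force: 30.0
```

{"api": "move_arm", "payload": {"motion": [{"tx": -0.5, "ty": 0, "tz": 0, "roll": 0}, {"tx": -1, "ty": 0, "tz": -0.5, "roll": 0}, {"tx": -1, "ty": 0, "tz": -0.5, "roll": 0}, {"tx": -1, "ty": 0, "tz": -0.5, "roll": 0}, {"tx": -1, "ty": 0, "tz": -0.5, "roll": 0}]}}

```text
time_s: 14.05
eef_pos: [0.6087, 0.216, 0.1022]
orientation: [0.988, 0.151, 0.003, 0.0]
wrist_force: [-5.8, 0.4, 19.4]
opening: 0.0174
grip_force: 30.0
```

Run:
```python
from h import *
from scipy.optimize import least_squares as ls
def fit(P,r):
    f=lambda c:np.hypot(P[:,0]-c[0],P[:,1]-c[1])-r
    o=ls(f,P[:,:2].mean(0),loss='soft_l1',f_scale=.001); return (o.x*1000).round(1),len(P)
for n,t in(('side','d3'),('scene','s3'),('wrist','w3')):
    snap(n,t); 
    for tag in(t,t[0]+'2'):
        W=cloud(n,tag);x,y,z=W[...,0],W[...,1],W[...,2]; h=np.load(f'pics/{tag}.npz')['pos'][2]; rr=np.hypot(x-.6075,y-.2145)
        P=W[(rr<.026)&(z>h-.048)&(z<h-.03)]; print(n,tag,h.round(4),fit(P,.019),end=' ')
        Q=W[(rr<.018)&(rr>.011)&(z>h-.03)&(z<h-.018)]; print('shoulder-TCP',len(Q),(np.median(Q[:,2])-h).round(4))
        print('   half fits',fit(P[P[:,2]<h-.039],.019)[0],fit(P[P[:,2]>h-.039],.019)[0])
a=cv2.imread('pics/d3.png');b=cv2.imread('pics/s3.png')
r=lambda i,x,y,w,h:cv2.resize(i[y:y+h,x:x+w],(400,300),interpolation=cv2.INTER_CUBIC)
cv2.imwrite('pics/c3.png',np.hstack([r(a,155,75,120,90),r(b,295,120,120,90)]))
s=read_state();print(s['wrist_force'],s['eef_pos'])
```

```text
side d3 0.1022 (array([607.4, 216.5]), 105) shoulder-TCP 76 -0.0249
   half fits [607.5 216.5] [607.3 216.4]
side d2 0.1588 (array([605.9, 213.6]), 129) shoulder-TCP 71 -0.0247
   half fits [606.  213.8] [605.8 213.5]
scene s3 0.1022 (array([606.4, 214.4]), 87) shoulder-TCP 70 -0.0236
   half fits [606.6 214.2] [606.2 214.6]
scene s2 0.1595 (array([605.2, 212.3]), 99) shoulder-TCP 72 -0.024
   half fits [605.1 212.3] [605.3 212.3]
wrist w3 0.1022 (array([607.6, 215.8]), 333) shoulder-TCP 645 -0.0237
   half fits [607.6 215.8] [607.7 215.7]
wrist w2 0.1599 (array([606.7, 213.7]), 346) shoulder-TCP 778 -0.0241
   half fits [606.7 213.8] [606.7 213.7]
[-5.92631757  1.61260351 18.46824949] [0.60863803 0.21597407 0.10215932]
```

View pics/c3.png

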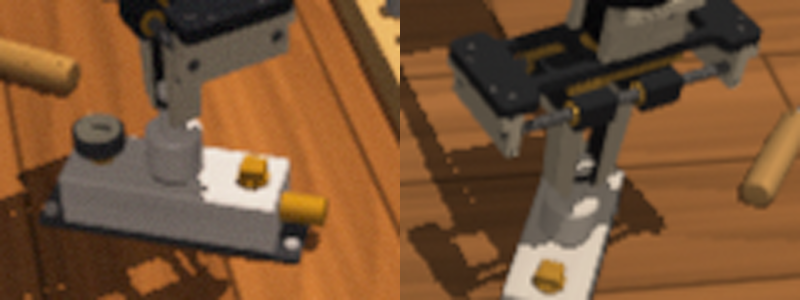

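The cup is seated over the nipple at (173,150) in the crop, upright and not slipped in the grip. Its underside is at about 47–48 mm, so the seal is at its stop, with about 19 N of push.

```bash
python3 -c "
from cell import *
print(finish_job())"
```

```text
the job is handed in; nothing more can be done
None
```

The job is handed in: the cap is clicked onto the nipple with the seal measured as fully squeezed, and it is still gripped by the stem and pressed down with about 19 N; the verdict was not shown.

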